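Clip the ice scoop onto the ice tub

ROBOT

A 6-joint arm with a two-finger parallel gripper is mounted at the origin on the work surface. World frame = base frame: x ahead of the robot, y to its left, z up, the work surface at z = 0. Lengths are in m, angles in rad, forces in N, time in s.
With the tool pointing down it reaches from about 0.25 to 0.85 m from the base axis. Payload 12.5 kg.
Tool frame: the origin (TCP) lies midway between the tips of the shut fingers; the grasp point (between the pads) lies 19 mm behind it; z points along the fingers, y is the line along which they close (so a half turn about z gives the same grasp; the last joint's range is limited). The gripper opens to 93 mm and grips with 3 to 60 N. Pads are 15 mm wide; open, the fingers measure 128 mm over their backs; the gripper's body (75 mm by 188 mm) begins 65 mm behind the grasp point.
Start: joints at [-1.324, 0.351, 1.652, -0, 1.139, -0.085], TCP at [0.179, -0.52, 0.219] pointing down, gripper open.
Joint ranges: [-2.75, 2.75], [-0.79, 2.1], [0.01, 2.65], [-1.57, 4.71], [0.07, 3.14], [-2.87, 2.87]. Speed limits (rad/s): [2.22, 2.22, 2.79, 3.14, 3.14, 3.14].

INTERFACE

Orientations are given as a rotation vector (axis times angle).
In Python, from workcell import robot, eyes, workorder gives the robot as it stands.
- The arm moves only by the tool carry_out, never from a script. Its argument "series" is a list of rows, each a list of 3 entries, a list of its own where there are three numbers: the shift along the tool's x, y, z in cm, then the turn, a rotation vector about the tool's x, y, z in rad, then the opening, from 0 (shut) to 1 (fully open). In form: [[[dx, dy, dz], [ax, ay, az], gripper], ...]. A call has exactly 5 rows; each row is the pose to reach, as a shift and turn from the pose commanded when the call began, along the tool's axes at that moment; what a row does not reach only later rows make up. A row lasts 1/12 s, in which the tool goes at most 41.7 mm and 7.16 degrees, less where a joint would pass 70% of its speed; a pose out of reach is approached as far as the arm can. A call with a gripper value outside its range is refused whole. The fingers move at their own pace and stop on an object; the grip force is fixed at half the most. Time passes only in rows, so rows that repeat a pose let the fingers close, or fill a call up. It gives the time, the measured TCP pose, the force, the opening and the grip force at its end, in the units of the state.
- robot.state(): the state, without advancing time (a new reading comes with each control period).
- eyes.capture(name): name is "scene" or "side" or "wrist"; returns a dict with "color" (420x560x3 uint8, red, green, blue), "intrinsics" (3x3 intrinsics, pixels), "rvec" (rotation vector, rad) and "tvec" (3), from world to camera coordinates, as OpenCV has them; the wrist camera has in their place "tool_from_camera" (4x4, takes a point from camera to tool coordinates, whose origin is the TCP and whose axes are the flange's). Camera axes: x right, y down, z forward; pixel columns grow to the right and rows downward; lengths in m; the calibration is good to about 2 mm. A picture is of the moment at which its call begins: read the wrist's pose just before it. There is no depth.
- workorder.finish_job(): hands the job in; it is judged then, once.
Trained networks look in a picture, given as the dict that the camera call returned (one of the last four; its "shot" number tells which), for a name from the list of things; names that differ only in an ending like _2 or _b are one class to them, and where a whole thing is asked for, a point or a joint stands for the part that bears it (a point fixed in the world has none). Each returns a list of dicts, best first, with "confidence" (0 to 1); they miss things now and then, are a little off and sometimes report something else, mostly with a low value. They report only what shows in the picture. A call takes as long as a camera call.
- eyes.recognise(label, picture): "uv" ([column, row] in pixels, amid what is visible of it).
- eyes.regions_of(label, picture): "pixels" (420x560 bool, what is visible of it) and "uv" ([column, row] in pixels, amid what is visible of it).
- eyes.tip_of(label, picture): "uv" ([column, row] in pixels: a listed point, or the origin of a listed thing).
The state is a dict: "time": time; "joints": joint angles; "qvel": joint speeds; "effort": joint torques, N m; "tool_pos": TCP position; "orientation": TCP orientation; "wrist_force": force on the tool from outside, world axes, zero at the start; "torque": the same for the moment, N m; "finger_gap": finger opening in m; "gripper_force": force on a finger pad.
Only numpy, scipy, OpenCV 4.12 (cv2) and the standard library are available. Lean on these libraries where they do the work, as an engineer would, in place of code of your own. Each camera call takes 0.05 s, during which the arm holds its last target. There are 200 camera calls.

TASK

Lift the ice scoop out of its wooden holder and clip it over the steel ice tub's long rim that faces the robot, near the middle, with the scoop outside the tub. Press it straight down until the clip's bridge sits hard on the rim, hold a firm push of about 15 N (never over 25 N) for half a second, then let go. Do not shift the tub or disturb the bottle, tumbler or canister.

Things in the scene. Friction and masses are not known exactly. Their poses are not given: they have to be found in the camera images.
- tub: Empty open ice tub of bare steel, 150 mm (own x) by 240 mm (own y) by 165 mm high, about 3 kg, loose on the table. Origin: centre of its underside, z up. Walls 4 mm, ending at the top in a rolled rim, a round bead 8 mm thick centred over the wall, top at 165 mm. Its -x long side faces the robot. Brass loop handles stand out 29 mm from the two short ends, 110 mm up.
- tub_rim (a point): Top of the bead at the middle of the tub's long rim that faces the robot (tub's own x -73 mm, y 0, z 165 mm); axes as the tub's: y along the rim, x into the tub. Hang the scoop within 50 mm of this point. The bead reaches 4 mm to either side of it.
- scoop_grip (a point): Middle of the black handle of the aluminium ice scoop (235 mm tall, 210 to 340 g), which stands mouth down in the holder: 205 mm above its lower edge, 30 mm below its top. z up along the handle, x towards the clip side. The handle is 16 mm thick along x, 22 mm along y; gripped across its x faces it does not twist when pressed. The bowl, lowest 104 mm, spans x -34 to +8, y -31 to +31 mm.
- scoop_clip (a point): Nominal underside of the clip's bridge, 60 mm below scoop_grip, 15 mm to +x; same axes. NOT measured on the clip, which is clamped by hand up to 6 mm higher or lower on the handle: feel for it. The steel clip is 26 mm wide along y: back plate (face at x -4 mm from here, lower edge chamfered 3 mm), bridge, and a sprung tongue bent in to a knee 17 mm below the bridge, then flared out to its tip 36 mm below.
- scoop_knee (a point): Nominal place of the tongue's knee, 17 mm under scoop_clip (same axes, same 6 mm doubt). Gap from back plate to tongue at rest: 13 mm at the tip, 4.5 mm at the knee. Lowered over the rim, the flare meets the bead about 20 mm before home; the knee passes it at 4 to 10 N, then the clip slides on till the bridge lands hard on the bead top. Home, scoop_grip is 54 to 66 mm above tub_rim; it then stays.
- holder: Fixed wooden open-topped box in which the scoop stands, 75 mm (own x) by 85 mm (own y), 80 mm high, walls and floor 6 mm; origin at the centre of its underside. The scoop's mouth stands on its floor with 5 to 10 mm of play; lift the scoop straight up by at least 80 mm to clear it. It stands to the left or the right of the tub, nearer the robot.
- bottle: Bystander: amber glass bottle, 72 mm across, 220 mm tall; origin at the centre of its underside. Leave alone.
- tumbler: Bystander: clear drinking glass, 80 mm across, 90 mm tall; origin at the centre of its underside. Leave alone.
- canister: Bystander: brass canister, 84 mm across, 110 mm tall; origin at the centre of its underside. Stands on the other side from the holder. Leave alone.

How it is judged:
On the way, in this order (a step that is already met when the one before it is completed fails the run):
1. the scoop is lifted clear of its holder (z of scoop_grip in the frame of holder above 0.285 m), for 0.1 s.
2. the clip is right down on the tub's robot-side long rim, near its middle, and pressed on it: more than 13 N of contact (some 6 N are the clip's squeeze and the weight) for a quarter second (x of scoop_grip in the frame of tub between -0.1 and -0.078 m and y of scoop_grip in the frame of tub between -0.06 and 0.06 m and z of scoop_grip in the frame of tub between 0.215 and 0.2325 m and angle between scoop_grip's own z axis and vertical below 0.15 rad and angle between the x axis of scoop_grip and the x axis of tub, either way round below 0.2 rad and contact force between scoop and tub above 13 N), for 0.25 s.
At the end, for the whole second after the job is handed in: Scoop at rest, let go, hanging outside the tub by its clip on the long rim facing the robot, within 60 mm of its middle, upright to 0.15 rad, square to the rim to 0.2 rad; scoop_grip is 78 to 100 mm from the tub's centre in the tub's -x and 215 to 232.5 mm above its underside; tub at rest (x of scoop_grip in the frame of tub between -0.1 and -0.078 m and y of scoop_grip in the frame of tub between -0.06 and 0.06 m and z of scoop_grip in the frame of tub between 0.215 and 0.2325 m and angle between scoop_grip's own z axis and vertical below 0.15 rad and angle between the x axis of scoop_grip and the x axis of tub, either way round below 0.2 rad and linear speed of each of scoop, tub below 0.02 m/s and contact force between scoop and the fingers below 0.1 N); the robot touches nothing.
It fails at once if the scoop and the tub press on each other with more than 36 N, the clip's squeeze counted in (contact force between scoop and tub above 36 N).
It fails at once if the tub is shifted by more than 15 mm (distance of tub from where it was at the start of the episode above 0.015 m).
It fails at once if the bottle, tumbler or canister is moved by more than 20 mm or tipped (distance of any of bottle, tumbler, canister from where it was at the start of the episode above 0.02 m or angle between any of bottle, tumbler, canister's own z axis and vertical above 0.3 rad).
It also fails if it takes over 64 s, if anything falls off the work surface, if the arm or the gripper's body presses on something with over 40 N, if the wrist force passes 120 N, or if a joint passes its speed limit or range.

## Working session

There is one attempt and no reset: what is moved stays moved. The work goes in short steps, Python scripts to look and compute and a tool call to move; the robot and the scene stay as the last step left them, time stands still between calls to the robot, and variables do not carry over. Pictures are saved under pics/ and viewed, at most 10 in all, crops included, and the job is handed in when it is done.

Besides the shell and the picture viewer there is one more tool, called after "Emit:" as name(argument=value, ...) on one line, values as JSON. carry_out: Moves the arm, as the interface text tells. Its arguments: {"type":"object","properties":{"series":{"type":"array"}},"required":["series"]}

```bash
mkdir -p pics
cat > h.py <<'E'
import numpy as np, cv2
from scipy.spatial.transform import Rotation as R
from workcell import robot, eyes, workorder
def cam(p, st=None):
    """returns K, Rwc, twc (world->cam)"""
    K=np.array(p["intrinsics"])
    if "rvec" in p:
        return K, R.from_rotvec(np.ravel(p["rvec"])).as_matrix(), np.ravel(p["tvec"])
    T=np.eye(4); T[:3,:3]=R.from_rotvec(st["orientation"]).as_matrix(); T[:3,3]=st["tool_pos"]
    M=np.linalg.inv(T@np.array(p["tool_from_camera"])); return K,M[:3,:3],M[:3,3]
def ray(c,uv):
    K,Rw,t=c; d=Rw.T@np.linalg.solve(K,[uv[0],uv[1],1]); return -Rw.T@t, d/np.linalg.norm(d)
def onz(c,uv,z):
    o,d=ray(c,uv); return o+d*(z-o[2])/d[2]
def tri(rs):
    A=np.zeros((3,3)); b=np.zeros(3)
    for o,d in rs:
        P=np.eye(3)-np.outer(d,d); A+=P; b+=P@o
    x=np.linalg.solve(A,b); return x,[np.linalg.norm((np.eye(3)-np.outer(d,d))@(x-o)) for o,d in rs]
def proj(c,X):
    K,Rw,t=c; q=K@(Rw@np.asarray(X)+t); return q[:2]/q[2]
def save(p,n): cv2.imwrite("pics/"+n,cv2.cvtColor(p["color"],cv2.COLOR_RGB2BGR))
E
python3 - <<'E'
from h import *
np.set_printoptions(precision=4,suppress=True)
print(robot.state())
ps={n:eyes.capture(n) for n in("scene","side")}
for n,p in ps.items(): save(p,n+"0.png")
cs={n:cam(p) for n,p in ps.items()}
for l in["tub","tub_rim","scoop_grip","scoop_clip","scoop_knee","holder","bottle","tumbler","canister"]:
    rs=[]
    for n,p in ps.items():
        r=eyes.tip_of(l,p)
        print(l,n,[(np.round(q["uv"],1).tolist(),round(q["confidence"],2)) for q in r[:2]])
        if r: rs.append(ray(cs[n],r[0]["uv"]))
    if len(rs)==2: print("   ",*tri(rs))
E
```

```text
{'time': 0.0, 'joints': array([-1.3236,  0.3512,  1.6524,  0.    ,  1.1391, -0.0846]), 'qvel': array([ 0.0029,  0.0015, -0.0006, -0.0003,  0.0011,  0.    ]), 'effort': array([  0.0003, -49.7318, -28.525 ,   0.0699,   0.0256,  -0.0001]), 'tool_pos': array([ 0.1791, -0.5197,  0.2181]), 'orientation': array([-3.0974, -0.5185,  0.0001]), 'wrist_force': array([ 0.3875, -0.1655, -0.6262]), 'torque': array([-0.0114, -0.0005, -0.0156]), 'gripper_force': 0.0, 'finger_gap': 0.09307665373543572}
tub scene [([320.2, 271.9], 0.76)]
tub side [([321.8, 235.6], 0.96)]
    [0.6464 0.0432 0.0043] [np.float64(0.0002701049212209341), np.float64(0.0002701049212209549)]
tub_rim scene [([314.8, 197.7], 0.72)]
tub_rim side [([331.0, 347.2], 0.57)]
    [ 0.7193 -0.2125  0.2691] [np.float64(0.18723292411928266), np.float64(0.18723292411928255)]
scoop_grip scene [([355.2, 102.7], 0.79)]
scoop_grip side [([261.4, 116.5], 0.61)]
    [0.43   0.2805 0.2151] [np.float64(0.0011001991834356007), np.float64(0.0011001991834355873)]
scoop_clip scene [([359.4, 129.0], 0.72)]
scoop_clip side [([265.1, 131.7], 0.61), ([325
[... 175 characters left out ...]
67.0, 133.4], 0.96)]
    [0.4438 0.291  0.1422] [np.float64(0.006464239688351616), np.float64(0.006464239688351513)]
holder scene []
holder side [([260.0, 171.6], 0.61)]
bottle scene [([195.3, 370.0], 0.95)]
bottle side [([328.6, 345.1], 0.69)]
    [ 0.7009 -0.2753  0.0022] [np.float64(0.003087338037958895), np.float64(0.0030873380379587765)]
tumbler scene [([417.8, 220.2], 0.74)]
tumbler side [([337.1, 179.0], 0.92)]
    [ 0.6575  0.3104 -0.0007] [np.float64(0.011237163800326879), np.float64(0.011237163800326966)]
canister scene [([161.6, 265.5], 0.59)]
canister side [([224.2, 314.4], 0.91)]
    [ 0.4458 -0.2384 -0.0031] [np.float64(0.0038317120908573136), np.float64(0.0038317120908573665)]
```

View pics/scene0.png

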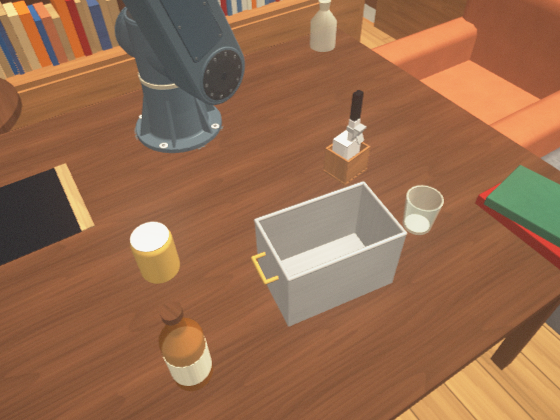

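View pics/side0.png

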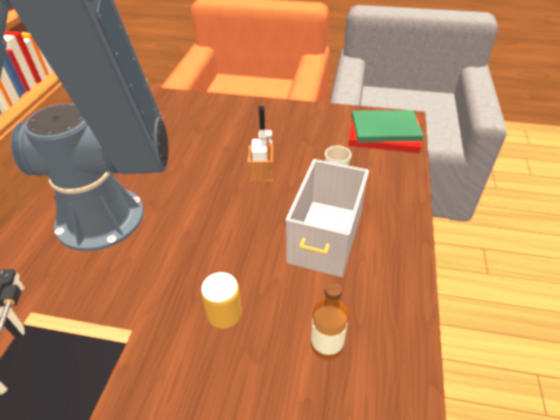

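The scene view shows the tub (robot-side rim running from about (257,223) to (362,190)). The scoop stands in its holder at (355,105), with the clip on the right and down side. The canister (155,250) and bottle (185,350) are on the far side, and the tumbler (422,210) is behind. The side view agrees: scoop (262,118), tub (328,215). Next I'll fit the tub and holder poses from the masks.

```bash
cat >> h.py <<'E'
from scipy.optimize import minimize, least_squares
def boxfit(views, L, W, H, x0):
    """views: [(cam, mask)] ; fit x,y,yaw by IoU of box hull"""
    def iou(v):
        s=0;c,si=np.cos(v[2]),np.sin(v[2])
        for cm,m in views:
            P=[proj(cm,[v[0]+c*a-si*b,v[1]+si*a+c*b,z]) for a in(-L/2,L/2) for b in(-W/2,W/2) for z in(0,H)]
            S=8; hull=cv2.convexHull((np.array(P)*S).round().astype(np.int32)) 
            im=np.zeros((420*4,560*4),np.uint8); cv2.fillConvexPoly(im,(hull//2).astype(np.int32),1)
            M=cv2.resize(m.astype(np.uint8),None,fx=4,fy=4,interpolation=cv2.INTER_NEAREST)
            s+=(im&M).sum()/(im|M).sum()
        return -s/len(views)
    best=min((minimize(iou,[x0[0],x0[1],y],method="Nelder-Mead",options=dict(initial_simplex=np.array([[0,0,0],[.01,0,0],[0,.01,0],[0,0,.1]])+[x0[0],x0[1],y],xatol=1e-4,fatol=1e-5)) for y in x0[2]),key=lambda r:r.fun)
    return best.x,best.fun
E
python3 - <<'E'
from h import *
np.set_printoptions(precision=4,suppress=True)
ps={n:eyes.capture(n) for n in("scene","side")}
V={}
for l in("tub","holder"):
    V[l]=[]
    for n,p in ps.items():
        r=eyes.regions_of(l,p)
        if r: m=np.array(r[0]["pixels"]); print(l,n,r[0]["confidence"],m.sum()); V[l].append((cam(p),cv2.morphologyEx(m.astype(np.uint8),cv2.MORPH_OPEN,np.ones((7,7))) if l=="tub" else m.astype(np.uint8)))
print(boxfit(V["tub"],.154,.244,.165,[.646,.043,(-.4,-.2,0,.2,.4)]))
for n,p in ps.items():
    r=eyes.regions_of("scoop_grip",p); print([(q["confidence"],np.sum(q["pixels"])) for q in r])
print(boxfit(V["holder"],.075,.085,.08,[.42,.28,(-.6,-.3,0,.3,.6)]) if V["holder"] else None)
E
```

```text
tub scene 0.81 14747
tub side 0.65 6985
holder scene 0.9 1142
holder side 0.89 583
(array([ 0.6573,  0.0453, -0.1217]), np.float64(-0.9690319755613039))
[(0.58, np.int64(1210))]
[(0.96, np.int64(521)), (0.6, np.int64(1796))]
(array([0.4194, 0.2832, 0.2175]), np.float64(-0.648040469425905))
```

```bash
cat >> h.py <<'E'
def down(yaw): # tool pointing down, tool x at world yaw; tool y = direction yaw-90deg
    return R.from_matrix(np.array([[np.cos(yaw),np.sin(yaw),0],[np.sin(yaw),-np.cos(yaw),0],[0,0,-1]]))
def go(st,pos,yaw):
    R0=R.from_rotvec(st["orientation"]); d=R0.inv().apply(np.array(pos)-st["tool_pos"])*100
    w=(R0.inv()*down(yaw)).as_rotvec()
    print("shift cm",np.round(d,2),"turn",np.round(w,3),"rows",np.linalg.norm(d)/4.17,np.degrees(np.linalg.norm(w))/7.16)
E
python3 - <<'E'
from h import *
np.set_printoptions(precision=4,suppress=True)
st=robot.state(); p=eyes.capture("wrist"); print(p["tool_from_camera"],p["intrinsics"])
go(st,[.36,.2,.42],1.57)
E
```

```text
[[ 0.0001 -0.9647 -0.2633  0.0726]
 [ 1.      0.0005 -0.0016  0.0006]
 [ 0.0016 -0.2633  0.9647 -0.1662]
 [ 0.      0.      0.      1.    ]] [[343.2179   0.     281.9197]
 [  0.     343.2179 212.4215]
 [  0.       0.       1.    ]]
shift cm [ 40.55 -62.18 -20.14] turn [-0.    -0.    -1.238] rows 18.444942797493727 9.908460926817991
```

Emit:
carry_out(series=[[[2.26, -3.19, -1], [0, 0, 0], 1], [[4.52, -6.38, -2], [0, 0, 0], 1], [[6.78, -9.57, -3], [0, 0, 0], 1], [[9.04, -12.76, -4], [0, 0, 0], 1], [[11.3, -15.95, -5], [0, 0, 0], 1]])

```text
time: 1.87
tool_pos: [0.2341, -0.3306, 0.2689]
orientation: [-3.099, -0.518, -0.0]
wrist_force: [1.0, -0.6, 1.2]
finger_gap: 0.0935
gripper_force: 0.0
```

Emit:
carry_out(series=[[[2.26, -3.19, -1], [0, 0, 0], 1], [[4.52, -6.38, -2], [0, 0, 0], 1], [[6.78, -9.57, -3], [0, 0, 0], 1], [[9.04, -12.76, -4], [0, 0, 0], 1], [[11.3, -15.95, -5], [0, 0, 0], 1]])

```text
time: 2.28
tool_pos: [0.2888, -0.143, 0.3193]
orientation: [3.098, 0.518, 0.001]
wrist_force: [0.8, 0.6, 0.0]
finger_gap: 0.0929
gripper_force: 0.0
```

Emit:
carry_out(series=[[[2.26, -3.19, -1], [0, 0, 0], 1], [[4.52, -6.38, -2], [0, 0, 0], 1], [[6.78, -9.57, -3], [0, 0, 0], 1], [[9.04, -12.76, -4], [0, 0, 0], 1], [[11.3, -15.95, -5], [0, 0, 0], 1]])

```text
time: 2.7
tool_pos: [0.3437, 0.045, 0.3695]
orientation: [3.098, 0.519, 0.002]
wrist_force: [1.2, -1.2, 1.2]
finger_gap: 0.0928
gripper_force: 0.0
```

Emit:
carry_out(series=[[[2.26, -3.19, -1], [0, 0, -0.12], 1], [[4.52, -6.38, -2], [0, 0, -0.24], 1], [[6.78, -9.57, -3], [0, 0, -0.36], 1], [[9.04, -12.76, -4], [0, 0, -0.48], 1], [[11.3, -15.95, -5], [0, 0, -0.6], 1]])

```text
time: 3.12
tool_pos: [0.3986, 0.2327, 0.4192]
orientation: [2.802, 1.42, 0.001]
wrist_force: [-0.1, -0.6, -0.1]
finger_gap: 0.093
gripper_force: 0.0
```

Emit:
carry_out(series=[[[0, 0, 0], [0, 0, -0.12], 1], [[0, 0, 0], [0, 0, -0.24], 1], [[0, 0, 0], [0, 0, -0.36], 1], [[0, 0, 0], [0, 0, -0.48], 1], [[0, 0, 0], [0, 0, -0.6], 1]])

```text
time: 3.53
tool_pos: [0.3986, 0.2305, 0.4186]
orientation: [-2.258, -2.185, 0.0]
wrist_force: [-0.3, -0.2, -0.2]
finger_gap: 0.0929
gripper_force: 0.0
```

Run:
```python
from h import *
np.set_printoptions(precision=4,suppress=True)
st=robot.state(); w=eyes.capture("wrist"); save(w,"w1.png"); cw=cam(w,st)
s=eyes.capture("scene"); d=eyes.capture("side"); cs,cd=cam(s),cam(d)
for l in["tub_rim","tub","scoop_grip","scoop_clip","scoop_knee","holder"]:
    rs=[]
    for n,p,c in(("w",w,cw),("s",s,cs),("d",d,cd)):
        r=eyes.tip_of(l,p)
        print(l,n,[(np.round(q["uv"],1).tolist(),round(q["confidence"],2)) for q in r[:2]])
        if r: rs.append(ray(c,r[0]["uv"]))
    if len(rs)>1: print("   ",*tri(rs))
r=eyes.tip_of("scoop_grip",w); print([onz(cw,q["uv"],.211) for q in r])
r=eyes.tip_of("holder",w); print([onz(cw,q["uv"],.0) for q in r])
V=[]
for l in("tub","holder","scoop_grip"):
    r=eyes.regions_of(l,w)
    if r:
        m=np.array(r[0]["pixels"]).astype(np.uint8); print(l,r[0]["confidence"],m.sum()); cv2.imwrite(f"m_{l}.png",m*255)
```

```text
tub_rim w []
tub_rim s [([312.9, 200.3], 0.61)]
tub_rim d [([299.2, 184.2], 0.94), ([223.5, 315.3], 0.44)]
    [0.5788 0.065  0.1595] [np.float64(0.004422679430206424), np.float64(0.004422679430206532)]
tub w [([427.8, 259.3], 0.94), ([309.6, 391.5], 0.33)]
tub s [([319.1, 273.7], 0.71), ([347.8, 167.4], 0.45)]
tub d [([323.0, 232.6], 0.7)]
    [0.6515 0.0454 0.0089] [np.float64(0.00657167234229807), np.float64(0.008464294633021967), np.float64(0.0051269972951231615)]
scoop_grip w [([307.3, 131.3], 0.83)]
scoop_grip s [([353.9, 100.6], 0.93)]
scoop_grip d [([258.1, 118.0], 0.82)]
    [0.4217 0.2864 0.2097] [np.float64(0.006396056515755462), np.float64(0.0047720345978551825), np.float64(0.005507121490812101)]
scoop_clip w [([314.7, 129.2], 0.89)]
scoop_clip s [([360.4, 130.0], 0.88)]
scoop_clip d [([266.6, 133.4], 0.64)]
    [0.4423 0.2919 0.1463] [np.float64(0.002653826238867707), np.float64(0.00403282356780992), np.float64(0.002795062088494259)]
scoop_knee w [([314.0, 129.5], 0.65)]
scoop_knee s [([359.5, 133.2], 0.77)]
scoop_knee d [([270.0, 135.7], 0.57)]
    [0.4461 0.2909 0.1388] [np.float64(0.005643437087429093), np.float64(0.0017830265189417705), np.float64(0.00514277195480616)]
holder w [([312.5, 126.6], 0.5)]
holder s [([341.8, 166.8], 0.68)]
holder d [([261.6, 169.5], 0.88)]
    [0.4317 0.2774 0.0227] [np.float64(0.02119358633847711), np.float64(0.01220818540886389), np.float64(0.009512679954865632)]
[array([0.4272, 0.2896, 0.211 ])]
[array([0.4508, 0.2895, 0.    ])]
tub 0.61 12970
holder 0.56 1478
scoop_grip 0.86 1854
```

View pics/w1.png

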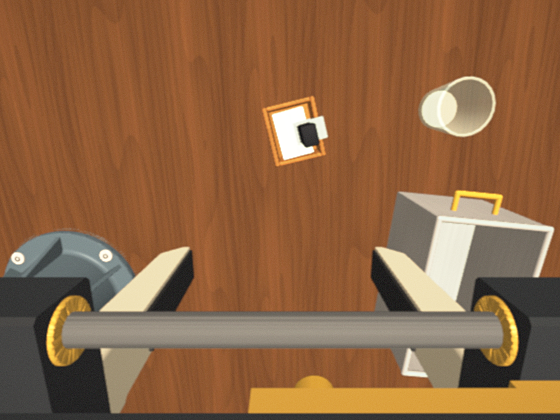

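Run:
```python
from h import *
np.set_printoptions(precision=4,suppress=True)
st=robot.state()
im=cv2.imread("pics/w1.png"); cv2.imwrite("pics/w1c.png",cv2.resize(im[80:180,240:350],None,fx=5,fy=5,interpolation=cv2.INTER_CUBIC))
w=eyes.capture("wrist"); cw=cam(w,st)
for uv in[(262,108),(313,97),(326,154),(277,165)]: print(onz(cw,uv,.08))
s=eyes.capture("scene"); d=eyes.capture("side")
V=[(cw,cv2.imread("m_holder.png",0)//255)]
m=V[0][1]; h=cv2.convexHull(cv2.findNonZero(m)); m2=np.zeros_like(m); cv2.fillConvexPoly(m2,h,1)
print(boxfit([(cw,m2)],.075,.085,.08,[.43,.28,(-.3,-.0,.2)]))
V=[]
for p in(s,d):
    m=np.array(eyes.regions_of("tub",p)[0]["pixels"]).astype(np.uint8); V.append((cam(p),cv2.morphologyEx(m,cv2.MORPH_OPEN,np.ones((7,7)))))
for v in V: print(boxfit([v],.155,.245,.165,[.65,.045,(-.12,)]))
print(boxfit(V,.155,.245,.165,[.65,.045,(-.12,)]))
for uv in[(436,217),(551,228)]: print(onz(cw,uv,.161))
```

```text
[0.3738 0.3191 0.08  ]
[0.4457 0.331  0.08  ]
[0.4635 0.2514 0.08  ]
[0.3915 0.2382 0.08  ]
(array([0.4178, 0.2841, 0.201 ]), np.float64(-0.9556568663937477))
(array([ 0.6554,  0.0465, -0.1223]), np.float64(-0.9555104956906342))
(array([ 0.6577,  0.0441, -0.111 ]), np.float64(-0.9667804007828602))
(array([ 0.6572,  0.045 , -0.1133]), np.float64(-0.9602573638547165))
[0.5942 0.174  0.161 ]
[0.7441 0.1534 0.161 ]
```

View pics/w1c.png

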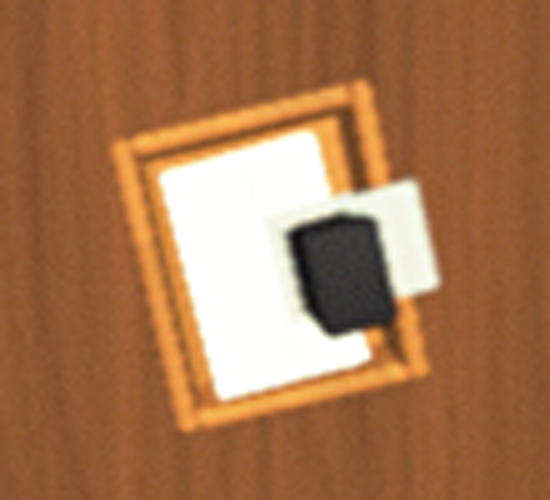

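The wrist view shows the holder opening at (262–326, 97–165), the scoop handle top at about (310,133) and the clip on the right at (318,128). Holder yaw is about 0.20 rad and scoop yaw about 0.21 rad. I'll move above the scoop and re-check from there.

Run:
```python
from h import *
st=robot.state(); go(st,[.429,.288,.275],1.57+.21)
```

```text
shift cm [ 5.87  2.8  14.36] turn [ 0.    -0.    -0.248] rows 3.780833461699052 1.986187967845528
```

Emit:
carry_out(series=[[[1.5, 0.7, 3.6], [0, 0, -0.08], 1], [[3.0, 1.4, 7.2], [0, 0, -0.16], 1], [[4.5, 2.1, 10.8], [0, 0, -0.248], 1], [[5.87, 2.8, 14.36], [0, 0, -0.248], 1], [[5.87, 2.8, 14.36], [0, 0, -0.248], 1]])

```text
time: 5.5
tool_pos: [0.4273, 0.2881, 0.2687]
orientation: [-1.974, -2.439, 0.014]
wrist_force: [0.0, -0.3, -0.4]
finger_gap: 0.0929
gripper_force: 0.0
```

Run:
```python
from h import *
np.set_printoptions(precision=4,suppress=True)
st=robot.state(); w=eyes.capture("wrist"); save(w,"w2.png"); cw=cam(w,st)
print(st["tool_pos"],R.from_rotvec(st["orientation"]).as_matrix()[:2,0])
for l in["scoop_grip","scoop_clip","tub_rim"]:
    r=eyes.tip_of(l,w)
    for q in r[:2]: print(l,q["uv"],q["confidence"],onz(cw,q["uv"],{"scoop_grip":.211,"scoop_clip":.151,"tub_rim":.165}[l]))
print("pred",proj(cw,[.429,.288,.241]),proj(cw,[.429,.288,.211]))
```

```text
[0.4273 0.2881 0.2687] [-0.2084  0.978 ]
scoop_grip [282.7, 231.8] 0.69 [0.4275 0.2858 0.211 ]
scoop_clip [302.0, 208.9] 0.61 [0.4431 0.2896 0.151 ]
pred [285.5049 244.8312] [285.473  229.2617]
```

View pics/w2.png

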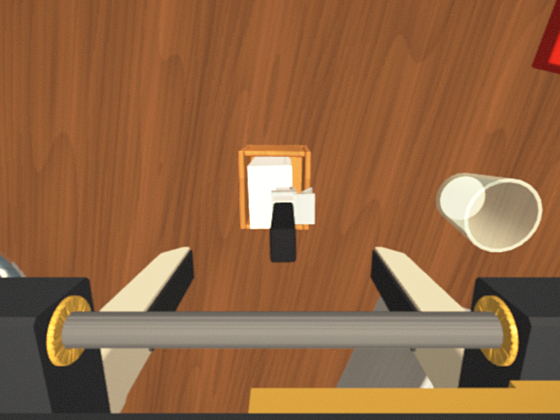

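The handle is at (283,232), centred between the fingers and square to them. I'll go down and close.

Emit:
carry_out(series=[[[-0.1, 0, 2], [0, 0, 0], 1], [[-0.2, 0, 4.5], [0, 0, 0], 1], [[-0.2, 0, 7.0], [0, 0, 0], 1], [[-0.2, 0, 7.6], [0, 0, 0], 1], [[-0.2, 0, 7.6], [0, 0, 0], 1]])

```text
time: 6.12
tool_pos: [0.4294, 0.2857, 0.1997]
orientation: [-1.978, -2.44, 0.0]
wrist_force: [-0.3, 0.3, 0.2]
finger_gap: 0.0931
gripper_force: 0.0
```

Emit:
carry_out(series=[[[0, 0, 0], [0, 0, 0], 0], [[0, 0, 0], [0, 0, 0], 0], [[0, 0, 0], [0, 0, 0], 0], [[0, 0, 0], [0, 0, 0], 0], [[0, 0, 0], [0, 0, 0], 0]])

```text
time: 6.53
tool_pos: [0.4296, 0.2862, 0.1997]
orientation: [1.977, 2.441, 0.002]
wrist_force: [-0.4, -0.2, 0.4]
finger_gap: 0.0645
gripper_force: 0.0
```

Emit:
carry_out(series=[[[0, 0, 0], [0, 0, 0], 0], [[0, 0, 0], [0, 0, 0], 0], [[0, 0, 0], [0, 0, 0], 0], [[0, 0, 0], [0, 0, 0], 0], [[0, 0, 0], [0, 0, 0], 0]])

```text
time: 6.95
tool_pos: [0.4294, 0.2861, 0.199]
orientation: [-1.978, -2.441, 0.0]
wrist_force: [-0.7, -0.4, -0.6]
finger_gap: 0.0309
gripper_force: 0.0
```

Emit:
carry_out(series=[[[0, 0, 0], [0, 0, 0], 0], [[0, 0, 0], [0, 0, 0], 0], [[0, 0, 0], [0, 0, 0], 0], [[0, 0, 0], [0, 0, 0], 0], [[0, 0, 0], [0, 0, 0], 0]])

```text
time: 7.37
tool_pos: [0.4294, 0.286, 0.199]
orientation: [-1.978, -2.441, 0.0]
wrist_force: [0.2, -0.4, -0.3]
finger_gap: 0.0158
gripper_force: 29.9
```

```bash
python3 -c "
from h import *
print(robot.state())"
```

```text
{'time': 7.3667, 'joints': array([ 4.97429004e-01,  3.11661489e-01,  1.76021779e+00, -3.23585161e-05,
        1.06984728e+00,  2.88418632e-01]), 'qvel': array([ 0.00078948, -0.00077454, -0.00086247, -0.0005386 ,  0.00326671,
        0.00039852]), 'effort': array([ 1.17529985e-01, -4.65706801e+01, -2.75774342e+01,  1.37176202e-01,
        1.29790584e-02, -1.14095496e-02]), 'tool_pos': array([0.4293629 , 0.28603404, 0.19896261]), 'orientation': array([-1.97755743e+00, -2.44104771e+00,  2.11387121e-04]), 'wrist_force': array([ 0.23233027, -0.38698593, -0.26686437]), 'torque': array([-0.07517249, -0.16840113, -0.02974721]), 'gripper_force': 29.886251986026764, 'finger_gap': 0.015809537089500312}
```

Gripped (15.8 mm gap, 30 N). Now I'll lift straight up.

Emit:
carry_out(series=[[[0, 0, -1.5], [0, 0, 0], 0], [[0, 0, -4], [0, 0, 0], 0], [[0, 0, -7], [0, 0, 0], 0], [[0, 0, -10], [0, 0, 0], 0], [[0, 0, -12.5], [0, 0, 0], 0]])

```text
time: 7.78
tool_pos: [0.4292, 0.286, 0.3258]
orientation: [1.977, 2.441, 0.001]
wrist_force: [0.4, -0.4, -3.3]
finger_gap: 0.0156
gripper_force: 29.9
```

Emit:
carry_out(series=[[[0, 0, 0], [0, 0, 0], 0], [[0, 0, 0], [0, 0, 0.08], 0], [[0, 0, 0], [0, 0, 0.16], 0], [[0, 0, 0], [0, 0, 0.24], 0], [[0, 0, 0], [0, 0, 0.32], 0]])

```text
time: 8.2
tool_pos: [0.4289, 0.2858, 0.3224]
orientation: [-2.345, -2.09, 0.003]
wrist_force: [-0.5, -0.1, -4.2]
finger_gap: 0.0157
gripper_force: 29.9
```

Run:
```python
from h import *
np.set_printoptions(precision=4,suppress=True)
st=robot.state(); print(st["tool_pos"],st["wrist_force"],st["finger_gap"]); go(st,[.50,.07,.32],1.57-.115)
w=eyes.capture("wrist"); save(w,"w3.png"); cw=cam(w,st)
print(eyes.tip_of("tub_rim",w)[:2])
```

```text
[0.4289 0.2858 0.3224] [-0.5457 -0.1235 -4.2288] 0.01567187520542584
shift cm [-20.62   9.54   0.25] turn [-0.002  0.001  0.001] rows 5.448647120915167 0.018999050925351306
[]
```

Emit:
carry_out(series=[[[-2, 1, 0], [0, 0, 0], 0], [[-4, 2, 0], [0, 0, 0], 0], [[-6.5, 3, 0], [0, 0, 0], 0], [[-9, 4, 0], [0, 0, 0], 0], [[-12, 5.5, 0], [0, 0, 0], 0]])

```text
time: 8.72
tool_pos: [0.4703, 0.16, 0.3232]
orientation: [-2.336, -2.099, 0.002]
wrist_force: [1.2, 1.0, -3.2]
finger_gap: 0.0158
gripper_force: 30.0
```

Emit:
carry_out(series=[[[-2.5, 1.2, 0], [0, 0, 0], 0], [[-5, 2.3, 0], [0, 0, 0], 0], [[-7, 3.3, 0], [0, 0, 0], 0], [[-8.6, 4, 0], [0, 0, 0], 0], [[-8.6, 4, 0], [0, 0, 0], 0]])

```text
time: 9.13
tool_pos: [0.5014, 0.0683, 0.323]
orientation: [-2.341, -2.095, 0.002]
wrist_force: [-0.1, -1.7, -3.0]
finger_gap: 0.0155
gripper_force: 30.0
```

Run:
```python
from h import *
np.set_printoptions(precision=4,suppress=True)
st=robot.state(); w=eyes.capture("wrist"); save(w,"w4.png"); cw=cam(w,st)
print(st["tool_pos"],st["wrist_force"],R.from_rotvec(st["orientation"]).as_matrix()[:2,0])
for l in["scoop_grip","scoop_clip","scoop_knee","tub_rim","tub"]:
    for q in eyes.tip_of(l,w)[:2]: print(l,q["uv"],q["confidence"],onz(cw,q["uv"],.165))
c,s=np.cos(-.113),np.sin(-.113)
for a,b in((-73,-118),(-73,0),(-73,118),(73,118)):
    print(a,b,proj(cw,[.6572+c*a/1e3-s*b/1e3,.045+s*a/1e3+c*b/1e3,.165]))
```

```text
[0.5014 0.0683 0.323 ] [-0.1062 -1.7212 -3.0326] [0.1103 0.9939]
scoop_grip [284.8, 271.9] 0.74 [ 0.4953 -0.0107  0.165 ]
scoop_clip [306.0, 231.1] 0.58 [0.521  0.0308 0.165 ]
scoop_clip [198.8, 11.3] 0.29 [0.4489 0.2351 0.165 ]
scoop_knee [302.3, 223.0] 0.9 [0.5181 0.0396 0.165 ]
tub_rim [367.7, 200.6] 0.71 [0.5832 0.0552 0.165 ]
tub [391.9, 175.5] 0.72 [0.6072 0.0772 0.165 ]
-73 -118 [361.5316 310.5928]
-73 0 [369.265  202.4267]
-73 118 [378.5871  72.0414]
73 118 [544.586   72.4723]
```

View pics/w4.png

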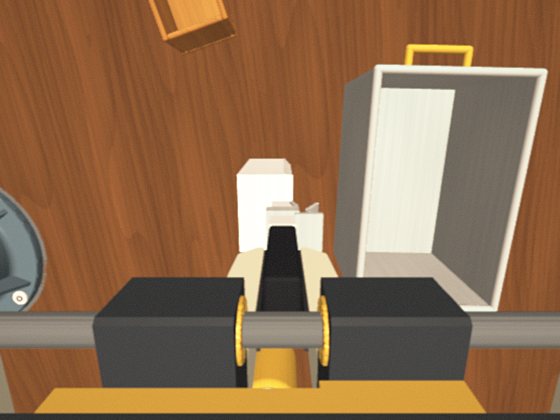

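The robot-side rim bead is clear, from about (378,68) down to (362,275). The scoop clip is at (300–322, 205–250), with its tongue on the tub side. Next I'll measure the bead line.

Run:
```python
from h import *
np.set_printoptions(precision=4,suppress=True)
st=robot.state(); w=eyes.capture("wrist"); cw=cam(w,st)
g=cv2.cvtColor(w["color"],cv2.COLOR_RGB2GRAY).astype(float)
print(g[90,365:395].astype(int)); print(g[150,360:390].astype(int)); print(g[265,350:380].astype(int))
P=[]
for r in range(85,275,5):
    c0=378.6-(r-72)*(378.6-361.5)/238; a=int(c0-11); seg=g[r,a:a+23]
    d=np.diff(cv2.GaussianBlur(seg[None],(3,1),0)[0]); i=d[:12].argmax()
    # subpixel left edge
    def sub(k,s): 
        if 0<k<len(d)-1:
            y=s*d[k-1:k+2]; den=y[0]-2*y[1]+y[2]; return k+.5*(y[0]-y[2])/den if den else k
        return k
    j=i+3+d[i+3:i+14].argmin()
    l=a+sub(i,1)+.5; rr=a+sub(j,-1)+.5
    X=onz(cw,[(l+rr)/2,r],.161); wd=np.linalg.norm(onz(cw,[l,r],.161)-onz(cw,[rr,r],.161))
    P.append([*X[:2],wd,l,rr])
P=np.array(P); print(P[::4])
ok=abs(P[:,2]-np.median(P[:,2]))<.002
for _ in range(3):
    f=np.polyfit(P[ok,1],P[ok,0],1); e=P[:,0]-np.polyval(f,P[:,1]); ok=abs(e)<.0015
print("x = %.4f*y+%.4f"%tuple(f),ok.sum(),"yaw",-np.arctan(f[0]),"median width",np.median(P[:,2]))
# left edges only
fl=[onz(cw,[l,85+5*k],.161)[:2] for k,l in enumerate(P[:,3])]; fl=np.array(fl); print("left", np.polyfit(fl[:,1],fl[:,0],1))
```

```text
[107 109 106 106 106 107 104 116 157 198 222 232 240 240 238 227 190 147
 140 141 141 145 142 132 128 124 126 129 124 129]
[113 113 111 111 113 109 113 132 175 207 227 236 241 239 232 223 233 242
 240 238 240 237 237 237 240 240 242 241 240 240]
[107 108 110 109 109 108 113 142 185 217 231 237 238 237 224 200 189 187
 192 187 190 188 185 186 188 186 187 186 187 187]
[[  0.5974   0.1638   0.0072 373.6406 381.6389]
 [  0.5942   0.1468   0.0054 371.8125 377.7619]
 [  0.592    0.1292   0.0056 370.0755 376.1154]
 [  0.5894   0.1111   0.0054 368.2958 374.0357]
 [  0.587    0.0924   0.0056 366.5797 372.3793]
 [  0.5845   0.0731   0.0056 364.7833 370.52  ]
 [  0.5819   0.0533   0.0055 363.1774 368.7083]
 [  0.5791   0.0328   0.0057 361.2763 366.9524]
 [  0.5762   0.0116   0.0056 359.473  365.    ]
 [  0.574   -0.0103   0.0071 357.6119 364.4667]]
x = 0.1324*y+0.5749 37 yaw -0.1316049934045997 median width 0.005634441207262455
left [0.1336 0.5719]
```

Run:
```python
from h import *
st=robot.state(); print(st["tool_pos"]);go(st,[.5672,.0571,.28],np.pi/2-.1328)
```

```text
[0.50074273 0.07151664 0.32393501]
shift cm [-0.71  6.76  4.39] turn [-0.    -0.     0.023] rows 1.9415122603187804 0.1872616068545908
```

Emit:
carry_out(series=[[[-0.2, 2, 0], [0, 0, 0.01], 0], [[-0.4, 4, 1], [0, 0, 0.023], 0], [[-0.6, 5.8, 2.4], [0, 0, 0.023], 0], [[-0.7, 6.5, 3.7], [0, 0, 0.023], 0], [[-0.71, 6.76, 4.4], [0, 0, 0.023], 0]])

```text
time: 9.9
tool_pos: [0.5674, 0.0564, 0.2779]
orientation: [-2.364, -2.067, 0.003]
wrist_force: [-0.9, 0.5, -2.8]
finger_gap: 0.0156
gripper_force: 30.0
```

Emit:
carry_out(series=[[[0, 0, 0], [0, 0, 0], 0], [[0, 0, 0], [0, 0, 0], 0], [[0, 0, 0], [0, 0, 0], 0], [[0, 0, 0], [0, 0, 0], 0], [[0, 0, 0], [0, 0, 0], 0]])

```text
time: 10.32
tool_pos: [0.5673, 0.0564, 0.2809]
orientation: [2.364, 2.067, 0.002]
wrist_force: [0.1, 0.2, -3.4]
finger_gap: 0.0158
gripper_force: 30.0
```

Run:
```python
from h import *
np.set_printoptions(precision=4,suppress=True)
st=robot.state(); w=eyes.capture("wrist"); save(w,"w5.png"); cw=cam(w,st)
print(st["tool_pos"],st["wrist_force"],st["torque"],np.arctan2(*R.from_rotvec(st["orientation"]).as_matrix()[1::-1,0]))
im=cv2.imread("pics/w5.png"); cv2.imwrite("pics/w5c.png",cv2.resize(im[60:260,200:400],None,fx=3,fy=3,interpolation=cv2.INTER_CUBIC))
g=cv2.cvtColor(w["color"],cv2.COLOR_RGB2GRAY).astype(float)
L=[]
pr=lambda y:proj(cw,[.1336*y+.5719,y,.161])
for y in np.linspace(.09,.16,15):
    u,v=pr(y); r=int(round(v)); a=int(u)-10
    if r<0: continue
    d=np.diff(cv2.GaussianBlur(g[r:r+1,a:a+21],(3,1),0)[0]); i=d.argmax(); L.append([*onz(cw,[a+i+.5,r],.161)[:2],a+i+.5-u])
L=np.array(L); print(L); print(np.polyfit(L[:,1],L[:,0],1))
```

```text
[0.5673 0.0564 0.2809] [ 0.1003  0.2266 -3.4406] [-0.0527 -0.0526  0.0256] 1.4370232056354282
[[ 0.584   0.0901  0.1045]
 [ 0.5846  0.095   0.0425]
 [ 0.5852  0.0999 -0.02  ]
 [ 0.5858  0.1047 -0.0831]
 [ 0.5865  0.1103 -0.1467]
 [ 0.5871  0.1151 -0.211 ]
 [ 0.5877  0.1198 -0.2759]
 [ 0.5883  0.1252 -0.3414]
 [ 0.5889  0.1298 -0.4076]
 [ 0.5896  0.1351 -0.4743]
 [ 0.5902  0.1404 -0.5418]
 [ 0.5908  0.1449 -0.6099]
 [ 0.5914  0.1501 -0.6786]
 [ 0.592   0.1552 -0.748 ]
 [ 0.5927  0.1603 -0.8181]]
[0.1232 0.5729]
```

View pics/w5c.png

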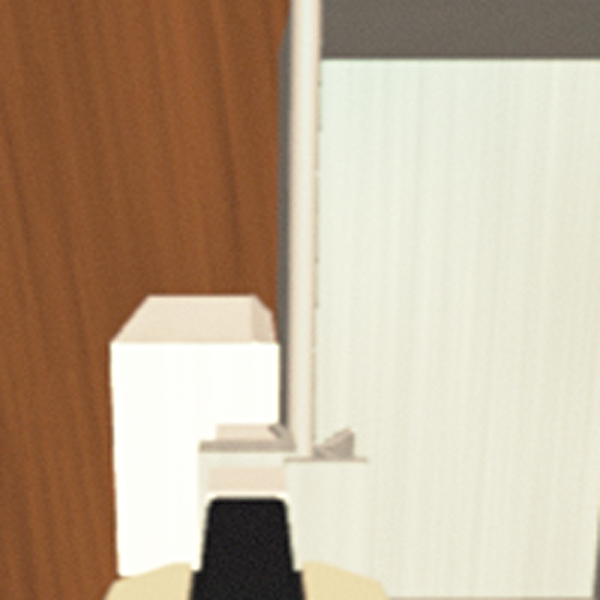

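The bead (crop columns 290–320) sits between the back plate and the flared tongue (315–350), so the alignment is good. I'll lower it while watching the force.

Emit:
carry_out(series=[[[0, 0, 0.7], [0, 0, 0], 0], [[0, 0, 1.5], [0, 0, 0], 0], [[0, 0, 2.3], [0, 0, 0], 0], [[0, 0, 3.0], [0, 0, 0], 0], [[0, 0, 3.4], [0, 0, 0], 0]])

```text
time: 10.78
tool_pos: [0.5669, 0.0562, 0.2444]
orientation: [-2.364, -2.067, 0.002]
wrist_force: [-0.1, 0.7, -3.6]
finger_gap: 0.0156
gripper_force: 30.0
```

Emit:
carry_out(series=[[[0, 0, 0.2], [0, 0, 0], 0], [[0, 0, 0.4], [0, 0, 0], 0], [[0, 0, 0.6], [0, 0, 0], 0], [[0, 0, 0.6], [0, 0, 0], 0], [[0, 0, 0.6], [0, 0, 0], 0]])

```text
time: 11.2
tool_pos: [0.5675, 0.0563, 0.2402]
orientation: [2.365, 2.068, 0.0]
wrist_force: [0.2, -0.2, -2.9]
finger_gap: 0.0161
gripper_force: 30.0
```

Emit:
carry_out(series=[[[0, 0, 0.1], [0, 0, 0], 0], [[0, 0, 0.2], [0, 0, 0], 0], [[0, 0, 0.3], [0, 0, 0], 0], [[0, 0, 0.4], [0, 0, 0], 0], [[0, 0, 0.4], [0, 0, 0], 0]])

```text
time: 11.62
tool_pos: [0.5673, 0.0562, 0.2358]
orientation: [-2.365, -2.068, 0.0]
wrist_force: [0.6, -0.4, -2.4]
finger_gap: 0.0158
gripper_force: 30.0
```

Emit:
carry_out(series=[[[0, 0, 0.1], [0, 0, 0], 0], [[0, 0, 0.2], [0, 0, 0], 0], [[0, 0, 0.3], [0, 0, 0], 0], [[0, 0, 0.4], [0, 0, 0], 0], [[0, 0, 0.4], [0, 0, 0], 0]])

```text
time: 12.03
tool_pos: [0.5676, 0.0563, 0.2321]
orientation: [2.365, 2.067, 0.001]
wrist_force: [1.9, -0.4, -2.3]
finger_gap: 0.0159
gripper_force: 30.0
```

Emit:
carry_out(series=[[[0, 0.03, 0.1], [0, 0, 0], 0], [[0, 0.05, 0.2], [0, 0, 0], 0], [[0, 0.05, 0.3], [0, 0, 0], 0], [[0, 0.05, 0.4], [0, 0, 0], 0], [[0, 0.05, 0.4], [0, 0, 0], 0]])

```text
time: 12.45
tool_pos: [0.5678, 0.0562, 0.2278]
orientation: [-2.365, -2.068, 0.0]
wrist_force: [-0.5, -0.2, -0.3]
finger_gap: 0.0158
gripper_force: 30.0
```

Emit:
carry_out(series=[[[0, 0, 0.1], [0, 0, 0], 0], [[0, 0, 0.2], [0, 0, 0], 0], [[0, 0, 0.2], [0, 0, 0], 0], [[0, 0, 0.2], [0, 0, 0], 0], [[0, 0, 0.2], [0, 0, 0], 0]])

```text
time: 12.87
tool_pos: [0.5678, 0.0562, 0.2256]
orientation: [-2.365, -2.068, 0.001]
wrist_force: [0.7, 0.2, -5.6]
finger_gap: 0.016
gripper_force: 30.0
```

Emit:
carry_out(series=[[[0, 0, 0.1], [0, 0, 0], 0], [[0, 0, 0.2], [0, 0, 0], 0], [[0, 0, 0.3], [0, 0, 0], 0], [[0, 0, 0.3], [0, 0, 0], 0], [[0, 0, 0.3], [0, 0, 0], 0]])

```text
time: 13.28
tool_pos: [0.5678, 0.0562, 0.2228]
orientation: [-2.365, -2.068, 0.0]
wrist_force: [-0.2, -0.3, -3.4]
finger_gap: 0.0159
gripper_force: 30.0
```

Emit:
carry_out(series=[[[0, 0, 0.1], [0, 0, 0], 0], [[0, 0, 0.2], [0, 0, 0], 0], [[0, 0, 0.3], [0, 0, 0], 0], [[0, 0, 0.3], [0, 0, 0], 0], [[0, 0, 0.3], [0, 0, 0], 0]])

```text
time: 13.7
tool_pos: [0.5678, 0.0562, 0.2198]
orientation: [-2.365, -2.068, 0.0]
wrist_force: [0.1, -0.5, -4.5]
finger_gap: 0.016
gripper_force: 30.0
```

Emit:
carry_out(series=[[[0, 0, 0.05], [0, 0, 0], 0], [[0, 0, 0.1], [0, 0, 0], 0], [[0, 0, 0.1], [0, 0, 0], 0], [[0, 0, 0.1], [0, 0, 0], 0], [[0, 0, 0.1], [0, 0, 0], 0]])

```text
time: 14.12
tool_pos: [0.5678, 0.0562, 0.219]
orientation: [-2.365, -2.068, 0.0]
wrist_force: [-1.3, 0.7, -2.5]
finger_gap: 0.0159
gripper_force: 30.0
```

Emit:
carry_out(series=[[[0, 0, 0.05], [0, 0, 0], 0], [[0, 0, 0.1], [0, 0, 0], 0], [[0, 0, 0.1], [0, 0, 0], 0], [[0, 0, 0.1], [0, 0, 0], 0], [[0, 0, 0.1], [0, 0, 0], 0]])

```text
time: 14.53
tool_pos: [0.5678, 0.0562, 0.218]
orientation: [-2.365, -2.068, 0.0]
wrist_force: [-1.9, 0.1, -1.9]
finger_gap: 0.0157
gripper_force: 30.0
```

Emit:
carry_out(series=[[[0, 0, 0.05], [0, 0, 0], 0], [[0, 0, 0.1], [0, 0, 0], 0], [[0, 0, 0.1], [0, 0, 0], 0], [[0, 0, 0.1], [0, 0, 0], 0], [[0, 0, 0.1], [0, 0, 0], 0]])

```text
time: 14.95
tool_pos: [0.5678, 0.0562, 0.217]
orientation: [-2.365, -2.068, 0.0]
wrist_force: [-1.6, 0.2, -1.7]
finger_gap: 0.0157
gripper_force: 30.0
```

Emit:
carry_out(series=[[[0, 0, 0.05], [0, 0, 0], 0], [[0, 0, 0.1], [0, 0, 0], 0], [[0, 0, 0.1], [0, 0, 0], 0], [[0, 0, 0.1], [0, 0, 0], 0], [[0, 0, 0.1], [0, 0, 0], 0]])

```text
time: 15.37
tool_pos: [0.5678, 0.0562, 0.216]
orientation: [-2.365, -2.068, 0.0]
wrist_force: [-3.4, 0.9, -1.5]
finger_gap: 0.0157
gripper_force: 30.0
```

Emit:
carry_out(series=[[[0, -0.05, 0], [0, 0, 0], 0], [[0, -0.05, 0.05], [0, 0, 0], 0], [[0, -0.05, 0.1], [0, 0, 0], 0], [[0, -0.05, 0.1], [0, 0, 0], 0], [[0, -0.05, 0.1], [0, 0, 0], 0]])

```text
time: 15.78
tool_pos: [0.5677, 0.0562, 0.2151]
orientation: [2.365, 2.067, 0.001]
wrist_force: [1.1, 0.4, -1.8]
finger_gap: 0.0157
gripper_force: 30.0
```

Emit:
carry_out(series=[[[0, 0, 0.05], [0, 0, 0], 0], [[0, 0, 0.1], [0, 0, 0], 0], [[0, 0, 0.1], [0, 0, 0], 0], [[0, 0, 0.1], [0, 0, 0], 0], [[0, 0, 0.1], [0, 0, 0], 0]])

```text
time: 16.2
tool_pos: [0.5676, 0.0562, 0.2141]
orientation: [2.365, 2.067, 0.001]
wrist_force: [2.8, -0.5, -2.6]
finger_gap: 0.0161
gripper_force: 30.0
```

Emit:
carry_out(series=[[[0, 0, 0.05], [0, 0, 0], 0], [[0, 0, 0.1], [0, 0, 0], 0], [[0, 0, 0.1], [0, 0, 0], 0], [[0, 0, 0.1], [0, 0, 0], 0], [[0, 0, 0.1], [0, 0, 0], 0]])

```text
time: 16.62
tool_pos: [0.5676, 0.0563, 0.2136]
orientation: [2.365, 2.067, 0.001]
wrist_force: [-0.4, -0.3, 5.4]
finger_gap: 0.0159
gripper_force: 30.0
```

Emit:
carry_out(series=[[[0, 0, 0.05], [0, 0, 0], 0], [[0, 0, 0.1], [0, 0, 0], 0], [[0, 0, 0.1], [0, 0, 0], 0], [[0, 0, 0.1], [0, 0, 0], 0], [[0, 0, 0.1], [0, 0, 0], 0]])

```text
time: 17.03
tool_pos: [0.5676, 0.0563, 0.2134]
orientation: [2.364, 2.067, 0.002]
wrist_force: [-4.1, 0.0, 13.3]
finger_gap: 0.016
gripper_force: 30.0
```

The bridge landed at TCP z = 0.2136, with a stiffness of about 8 N/mm. I'll hold about 15 N.

Emit:
carry_out(series=[[[0, -0.02, 0.02], [0, 0, 0], 0], [[0, -0.02, 0.02], [0, 0, 0], 0], [[0, -0.02, 0.02], [0, 0, 0], 0], [[0, -0.02, 0.02], [0, 0, 0], 0], [[0, -0.02, 0.02], [0, 0, 0], 0]])

```text
time: 17.45
tool_pos: [0.5676, 0.0563, 0.2134]
orientation: [2.364, 2.067, 0.002]
wrist_force: [-3.3, -1.3, 13.4]
finger_gap: 0.0159
gripper_force: 30.0
```

Emit:
carry_out(series=[[[0, 0, 0], [0, 0, 0], 0], [[0, 0, 0], [0, 0, 0], 0], [[0, 0, 0], [0, 0, 0], 0], [[0, 0, 0], [0, 0, 0], 0], [[0, 0, 0], [0, 0, 0], 0]])

```text
time: 17.87
tool_pos: [0.5676, 0.0563, 0.2134]
orientation: [2.364, 2.067, 0.002]
wrist_force: [-2.9, -1.1, 13.8]
finger_gap: 0.0157
gripper_force: 30.0
```

Run:
```python
from h import *
np.set_printoptions(precision=4,suppress=True)
st=robot.state(); print(st["tool_pos"],st["wrist_force"])
w=eyes.capture("wrist"); save(w,"w6.png"); cv2.imwrite("pics/w6c.png",cv2.resize(w["color"][60:260,200:400,::-1],None,fx=3,fy=3,interpolation=cv2.INTER_CUBIC))
```

```text
[0.5676 0.0563 0.2134] [-2.8663 -1.1487 13.791 ]
```

View pics/w6c.png

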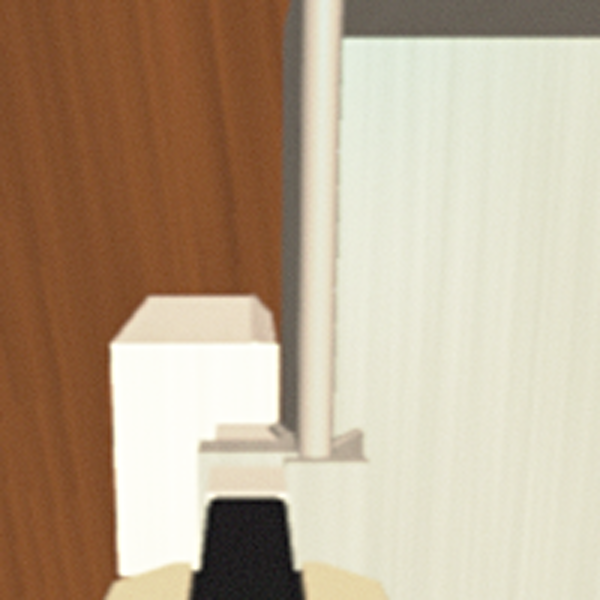

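The bead runs under the bridge between the plate and tongue (crop 300–340, 455). The handle hasn't slipped in the grip. The push of about 14 N at the wrist (about 17 N on the rim) has been held for over 0.8 s. Now I'll unload, release and withdraw.

Emit:
carry_out(series=[[[0, -0.02, -0.1], [0, 0, 0], 0], [[0, -0.03, -0.2], [0, 0, 0], 0], [[0, -0.03, -0.2], [0, 0, 0], 0], [[0, -0.03, -0.2], [0, 0, 0], 0], [[0, -0.03, -0.2], [0, 0, 0], 0]])

```text
time: 18.33
tool_pos: [0.567, 0.0563, 0.2137]
orientation: [2.365, 2.068, 0.0]
wrist_force: [3.2, -0.3, -0.4]
finger_gap: 0.0163
gripper_force: 30.0
```

Emit:
carry_out(series=[[[0, 0, 0], [0, 0, 0], 0.3], [[0, 0, 0], [0, 0, 0], 0.5], [[0, 0, 0], [0, 0, 0], 0.5], [[0, 0, 0], [0, 0, 0], 0.5], [[0, 0, 0], [0, 0, 0], 0.5]])

```text
time: 18.75
tool_pos: [0.5667, 0.0563, 0.2138]
orientation: [-2.365, -2.068, 0.0]
wrist_force: [0.1, 0.1, 0.6]
finger_gap: 0.0438
gripper_force: 0.0
```

Emit:
carry_out(series=[[[0, 0, 0], [0, 0, 0], 0.5], [[0, 0, 0], [0, 0, 0], 0.5], [[0, 0, 0], [0, 0, 0], 0.5], [[0, 0, 0], [0, 0, 0], 0.5], [[0, 0, 0], [0, 0, 0], 0.5]])

```text
time: 19.17
tool_pos: [0.5669, 0.0563, 0.2138]
orientation: [-2.365, -2.068, 0.0]
wrist_force: [0.1, -1.1, -0.1]
finger_gap: 0.0465
gripper_force: 0.0
```

Released. I'll retreat straight up.

Emit:
carry_out(series=[[[0, 0, -1.5], [0, 0, 0], 0.5], [[0, 0, -4], [0, 0, 0], 0.5], [[0, 0, -7], [0, 0, 0], 0.5], [[0, 0, -10], [0, 0, 0], 0.5], [[0, 0, -13], [0, 0, 0], 0.5]])

```text
time: 19.58
tool_pos: [0.5666, 0.0563, 0.3453]
orientation: [-2.365, -2.068, 0.0]
wrist_force: [-0.2, 0.1, -1.3]
finger_gap: 0.0463
gripper_force: 0.0
```

Emit:
carry_out(series=[[[0, -2, 0], [0, 0, 0], 0.5], [[0, -4, 0], [0, 0, 0], 0.5], [[0, -4, 0], [0, 0, 0], 0.5], [[0, -4, 0], [0, 0, 0], 0.5], [[0, -4, 0], [0, 0, 0], 0.5]])

```text
time: 20.0
tool_pos: [0.5276, 0.0616, 0.3438]
orientation: [2.365, 2.068, 0.0]
wrist_force: [0.5, -0.3, -0.0]
finger_gap: 0.0466
gripper_force: 0.0
```

Run:
```python
from h import *
np.set_printoptions(precision=4,suppress=True)
st=robot.state(); print(st["tool_pos"],st["wrist_force"],st["finger_gap"])
w=eyes.capture("wrist"); save(w,"w7.png")
rs=[]
for p,c in((w,cam(w,st)),(s:=eyes.capture("scene"),cam(s)),(d:=eyes.capture("side"),cam(d))):
    r=eyes.tip_of("scoop_grip",p)
    if r: print(r[0]["uv"],r[0]["confidence"],"pred",proj(c,[.567,.0563,.2255])); rs.append(ray(c,r[0]["uv"]))
print(tri(rs))
```

```text
[0.5276 0.0616 0.3438] [ 0.4977 -0.2758 -0.0299] 0.046581470797685896
[304.2, 167.8] 0.74 pred [307.2694 171.8894]
[293.7, 170.4] 0.6 pred [294.9425 167.5079]
(array([0.5629, 0.0504, 0.2279]), [np.float64(0.0059638879214717), np.float64(0.00596388792147164)])
```

View pics/w7.png

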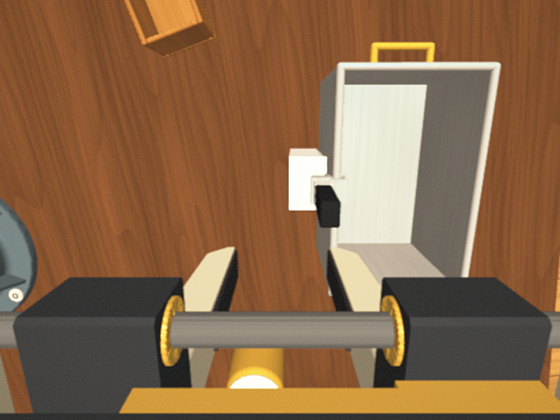

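The scoop hangs upright outside the robot-side rim near its middle: handle top at (328,215), clip over the bead at (335,180). The tub and holder are undisturbed and the gripper is clear. Handing in.

```bash
python3 -c "
from workcell import workorder
print(workorder.finish_job())"
```

```text
the job is handed in; nothing more can be done
None
```

The job is handed in: the scoop hangs by its clip outside the tub's robot-side rim near the middle, after a firm push (about 14 N read at the wrist, about 17 N on the rim) held for about 0.8 s, then let go. No verdict came back, so I can't say how it was judged.

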